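# Stroke the block covers shut

## Robot

A 7-joint arm with a two-finger parallel gripper is mounted at the origin on the work surface. World frame = base frame: x ahead of the robot, y to its left, z up, the work surface at z = 0. Lengths are in mm, angles in rad, forces in N, time in s.
With the tool pointing down it reaches from about 400 to 875 mm from the base axis. Payload 4.4 kg.
Tool frame: the origin (TCP) lies midway between the tips of the shut fingers; the grasp point (between the pads) lies ctrl.tcp_to_grasp behind it (ctrl.tcp_to_grasp is the distance from the TCP to the grasp point, in mm); z points along the fingers, y is the line along which they close (so a half turn about z gives the same grasp; the last joint's range is limited). The gripper opens to 85 mm and grips with 20 to 120 N. Pads are 22 mm wide; open, the fingers measure 114 mm over their backs; the gripper's body (76 mm by 85 mm) begins 54 mm behind the grasp point. The pads swing forward as they close: fully open they stand 13 mm farther back than shut.
Start: joints at [-1.356, 0.628, 0.038, 1.517, -0.027, 0.996, -0.02], TCP at [180.106, 624.563, 231.313] pointing down, gripper open.
Joint ranges: [-3.06, 3.06], [-0.37, 2.12], [-1.25, 1.32], [0.18, 2.47], [-1.1, 4.24], [0.23, 1.98], [-2.94, 2.94]. Speed limits (rad/s): [2.57, 2.57, 3.14, 3.14, 3.14, 3.14, 3.14].

## Interface

Orientations are given as [roll, pitch, yaw] about the fixed x, y, z axes, in that order (R = Rz(yaw) Ry(pitch) Rx(roll)).
In Python, from cell import ctrl, get_image, get_calibration, workorder, boxes_of, place_of gives the robot as it stands.
- The arm moves only by the tool play_rows, never from a script. Its argument "series" is a list that holds one entry, the list of rows, each a list of 7 numbers: the shift along the world's x, y, z in cm, then the turn, a rotation vector about the world's x, y, z in degrees, then the closure, from 0 (fully open) to 1 (shut). A call has 1 to 20 rows; each row shifts and turns the commanded pose from where the row before left it; what a row does not reach is not made up. A row lasts 1/8 s, in which the tool goes at most 62.5 mm and 10.7 degrees, less where a joint would pass 70% of its speed; a pose out of reach is approached as far as the arm can. A call with a gripper value outside its range is refused whole. The fingers move at their own pace and stop on an object; the grip force is fixed at half the most. Time passes only in rows, so rows that do not move let the fingers close. It gives the time, the measured TCP pose, the force, the opening and the grip force at its end, in the units of the state.
- ctrl.read_state(): the state, without advancing time (a new reading comes with each control period).
- get_image(name): name is "scene" or "top" or "wrist"; returns (picture, depth): 480x640x3 uint8, red, green, blue; 480x640 float32, mm along the optical axis (not along the pixel's ray), 0 where there is no reading.
- get_calibration(name): a dict with "K" (3x3 intrinsics, pixels), "R" (3x3) and "t" (3): a world point X has camera coordinates R X + t; the wrist camera has in their place "mount" (4x4, takes a point from camera to tool coordinates, whose origin is the TCP and whose axes are the flange's). Camera axes: x right, y down, z forward; pixel columns grow to the right and rows downward; lengths in mm; the calibration is good to about 2 mm. A picture is of the moment at which its call begins: read the wrist's pose just before it. get_calibration takes no time and is no camera call.
- workorder.finish_job(): hands the job in; it is judged then, once.
Trained networks look in the newest picture that a camera, given by its name, has taken for a name from the list of things; names that differ only in an ending like _2 or _b are one class to them, and where a whole thing is asked for, a point or a joint stands for the part that bears it (a point fixed in the world has none). Each returns a list of dicts, best first, with "p" (0 to 1); they miss things now and then, are a little off and sometimes report something else, mostly with a low value. They report only what shows in the picture. A call takes as long as a camera call.
- boxes_of(target, camera): "pixel" ([column, row] in pixels, amid what is visible of it).
- place_of(target, camera): "pixel" ([column, row] in pixels: a listed point, or the origin of a listed thing).
The state is a dict: "clock": time; "qpos": joint angles; "qd": joint speeds; "tau": joint torques, N m; "eef_pos": TCP position; "tool_rot": TCP orientation; "force": force on the tool from outside, world axes, zero at the start; "torque": the same for the moment, N m; "width": finger opening in mm; "gripper_force": force on a finger pad.
Only numpy, scipy, OpenCV 4.12 (cv2) and the standard library are available. Lean on these libraries where they do the work, as an engineer would, in place of code of your own. Each camera call takes 0.05 s, during which the arm holds its last target. There are 200 camera calls.

## Task

The hinged covers of the four power distribution blocks on the mounting rail have been left ajar. They all hinge the same way, along one long side. Shut all four in one light stroke: run your fingertips along the tops of the row with the lie of the hinges, from the first cover's hinge to the last cover's free edge, so that the covers go down one after the other, and do not lift off until the last one is down. Pinch or lift nothing, never fold a cover further open, and leave the loose things on the plate where they are.

Things in the scene. Friction and masses are not known exactly. Their poses are not given: they have to be found in the camera images.
- row: Row of four power distribution blocks: black, 62 (x) by 38 (y) mm, each with a pale hinged cover, side by side on the rail between grey end brackets 36 mm high. Each sits on a sprung rail foot: pressed down it gives 1 mm per 4 N, 4 mm at most. Origin: middle of the row on the steel plate's surface; y runs along the row, block 1 to 4, z up. Block centres at y = -66, -22, 22, 66 mm, brackets at y = -95.5 and 95.5. Shut covers all lie level, tops at z = 50 mm.
- plate: Fixed steel mounting plate on the bench, 360 (x) by 560 (y) by 3 mm, origin under its centre, axes parallel to the row's. It carries two wiring ducts parallel to the row, 40 mm wide, 61 mm high, centred at x = -78 and 140 mm; the row at x = 20 mm; on the row's rail three white breakers 82 mm high beyond block 1 (y below -205 mm) and a contactor 84 mm high beyond block 4 (y above 215 mm).
- first_hinge (a point): Fixed point on the row: straight above the middle of cover 1's hinge line, at the height of the shut covers' tops (row frame: 0, -84.5, 50 mm).
- last_edge (a point): Fixed point on the row: where the middle of cover 4's free edge lies when shut, at the height of the shut covers' tops (row frame: 0, 88.5, 50 mm).
- cover1 (a joint): Opening angle of block 1's cover, rad: 0 = shut, positive = ajar, 0.25 to 0.55 at the start. 66 (x) by 41 (y) mm, hinged along its -y long side (row frame y = -84.5, z = 44 mm); a bevelled shoulder rises 6 mm from the hinge over its first 11 mm, then the top is flat; its +y edge rises 10 to 22 mm. Stays where left (under 1 N at mid-width moves it); gives 0.03 rad below 0 (1 mm at the edge), then stops hard.
- cover2 (a joint): Opening angle of block 2's cover, rad: 0 = shut, positive = ajar, 0.25 to 0.55 at the start. 66 (x) by 41 (y) mm, hinged along its -y long side (row frame y = -40.5, z = 44 mm); a bevelled shoulder rises 6 mm from the hinge over its first 11 mm, then the top is flat; its +y edge rises 10 to 22 mm. Stays where left (under 1 N at mid-width moves it); gives 0.03 rad below 0 (1 mm at the edge), then stops hard.
- cover3 (a joint): Opening angle of block 3's cover, rad: 0 = shut, positive = ajar, 0.25 to 0.55 at the start. 66 (x) by 41 (y) mm, hinged along its -y long side (row frame y = 3.5, z = 44 mm); a bevelled shoulder rises 6 mm from the hinge over its first 11 mm, then the top is flat; its +y edge rises 10 to 22 mm. Stays where left (under 1 N at mid-width moves it); gives 0.03 rad below 0 (1 mm at the edge), then stops hard.
- cover4 (a joint): Opening angle of block 4's cover, rad: 0 = shut, positive = ajar, 0.25 to 0.55 at the start. 66 (x) by 41 (y) mm, hinged along its -y long side (row frame y = 47.5, z = 44 mm); a bevelled shoulder rises 6 mm from the hinge over its first 11 mm, then the top is flat; its +y edge rises 10 to 22 mm. Stays where left (under 1 N at mid-width moves it); gives 0.03 rad below 0 (1 mm at the edge), then stops hard.
- screwdriver: Loose screwdriver, 190 mm long, lying on the plate between the row and the far duct, roughly parallel to the row; not part of the job. Origin under its middle, x axis from handle to tip.
- jar: Loose jar of ferrules, 42 mm across, 50 mm high, on the front part of the plate; not part of the job. Origin under its centre.
- relay: Loose plug-in relay, 28 x 28 x 44 mm, on the front part of the plate; not part of the job. Origin under its centre.

How it is judged:
By the outcome, as a careful person would: the job done as asked, in the order asked, and still so for the second after the job is handed in, with the robot touching nothing.
It also fails if it takes over 38 s, if anything falls off the work surface, if the arm or the gripper's body presses on something with over 40 N, if the wrist force passes 120 N, or if a joint passes its speed limit or range.

## Working session

There is one attempt and no reset: what is moved stays moved. The work goes in short steps, Python scripts to look and compute and a tool call to move; the robot and the scene stay as the last step left them, time stands still between calls to the robot, and variables do not carry over. Pictures are saved under pics/ and viewed, at most 10 in all, crops included, and the job is handed in when it is done.

Besides the shell and the picture viewer there is one more tool, called after "Request:" as name([rows], argument=value, ...), one row to a line, values as JSON. play_rows: Moves the arm, as the interface text tells. Its arguments: {"type":"object","properties":{"series":{"type":"array"}},"required":["series"]}

```bash
mkdir -p pics; cat > h.py <<'E'
from cell import ctrl,get_image,get_calibration,workorder,boxes_of,place_of
import numpy as np,cv2
def world(cam,px,d=None,z=None):
    c=get_calibration(cam);K,R,t=map(np.array,(c["K"],c["R"],c["t"]))
    r=np.linalg.inv(K)@[px[0],px[1],1]
    if d is not None: return R.T@(r*d-t)
    o=-R.T@t; v=R.T@r
    return o+v*(z-o[2])/v[2]
E
python3 - <<'E'
from h import *
s=ctrl.read_state();print({k:np.round(s[k],3) for k in('clock','eef_pos','tool_rot','width','force')},ctrl.tcp_to_grasp)
for c in("top","scene"):
    im,d=get_image(c);cv2.imwrite(f"pics/{c}1.png",im[...,::-1]);np.save(f"pics/{c}1.npy",d)
    for n in("row","plate","first_hinge","last_edge","cover1","screwdriver","jar","relay"):
        for r in place_of(n,c)[:2]:
            u,v=map(int,map(round,r["pixel"]))
            print(c,n,np.round(r["pixel"],1),round(r["p"],2),np.round(world(c,r["pixel"],d[min(v,479),min(u,639)]),1))
E
```

```text
{'clock': np.float64(0.0), 'eef_pos': array([179.948, 623.966, 230.391]), 'tool_rot': array([-3.14 ,  0.   ,  2.861]), 'width': np.float64(85.399), 'force': array([ 0.651, -0.255,  0.512])} 18.700000000000003
top row [419.9 188.4] 0.93 [580.1 -86.4  49.5]
top plate [415.9 201.8] 0.91 [555.6 -76.9  59.3]
top first_hinge [470.3 181.5] 0.69 [ 590.3 -175.8   51. ]
top last_edge [375.6 189.1] 0.92 [578.4  -6.   67.5]Traceback (most recent call last):
  File "<stdin>", line 6, in <module>
ValueError: it knows: first_hinge, jar, last_edge, plate, relay, row, screwdriver
```

```bash
python3 - <<'E'
from h import *
for c in("top","scene"):
    im,d=get_image(c);cv2.imwrite(f"pics/{c}1.png",im[...,::-1]);np.save(f"pics/{c}1.npy",d)
    for n in("row","plate","first_hinge","last_edge","screwdriver","jar","relay"):
        for r in place_of(n,c)[:2]:
            u,v=map(int,map(round,r["pixel"]))
            z={"first_hinge":53,"last_edge":53,"row":3,"plate":0}.get(n)
            print(c,n,np.round(r["pixel"],1),round(r["p"],2),np.round(world(c,r["pixel"],d[min(v,479),min(u,639)]),1),z and np.round(world(c,r["pixel"],z=z),1))
print(ctrl.read_state()['clock'])
im=cv2.imread("pics/top1.png");cv2.imwrite("pics/topc.png",cv2.resize(im[90:300,300:540],(800,700))[:600])
E
```

```text
top row [420.8 189.4] 0.65 [578.2 -87.7  50.6] [583.7 -96.4   3. ]
top plate [415. 201.] 0.88 [556.6 -74.7  63.4] 0
top first_hinge [475.  181.4] 0.61 [ 591.8 -187.4   39.3] [ 590.1 -183.6   53. ]
top last_edge [377.3 191.9] 0.8 [573.5  -8.9  66.8] [575.1 -10.4  53. ]
top screwdriver [410.1 151.5] 0.69 [651.9 -76.1  18.4] None
top jar [316.2 286. ] 0.68 [412.3 100.9  53.9] None
top jar [473.9 181.3] 0.6 [ 592.3 -185.9   37.6] None
top relay [369.4 276.9] 0.79 [425.9   7.   48.5] None
top relay [416.5 201.5] 0.62 [555.8 -77.5  62.1] None
scene row [190.7 306.9] 0.65 [618.4 -79.1  60.7] [589.3 -97.    3. ]
scene first_hinge [121.  291.6] 0.86 [ 580.6 -187.1   40.1] [ 587.8 -180.7   53. ]
scene last_edge [247.5 283.4] 0.93 [566.3 -11.8  26.6] [581.2  -7.1  53. ]
scene screwdriver [191.4 346. ] 0.64 [657.  -83.   20.8] None
scene jar [321.1 210.9] 0.61 [465.5  98.6  62.7] None
scene relay [261.1 212.8] 0.68 [464.8   7.9  61.9] None
1.05
```

View pics/topc.png

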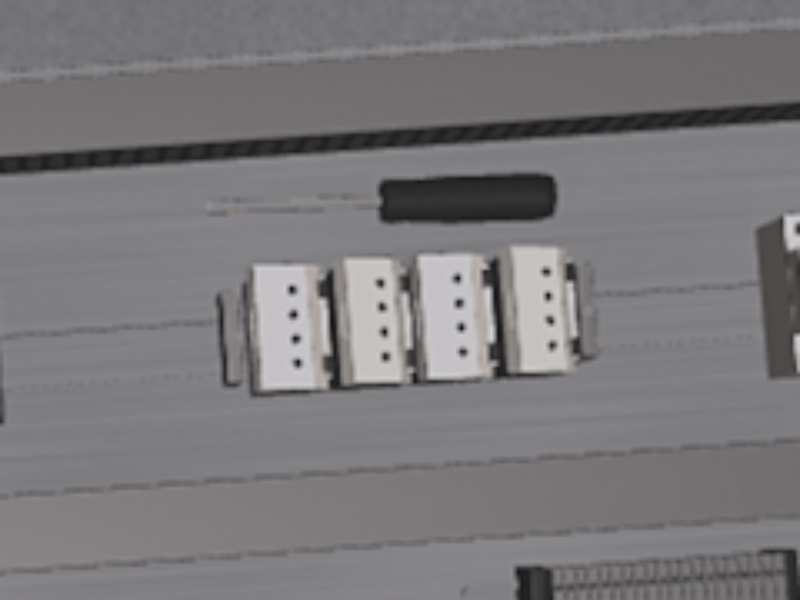

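View pics/scene1.png

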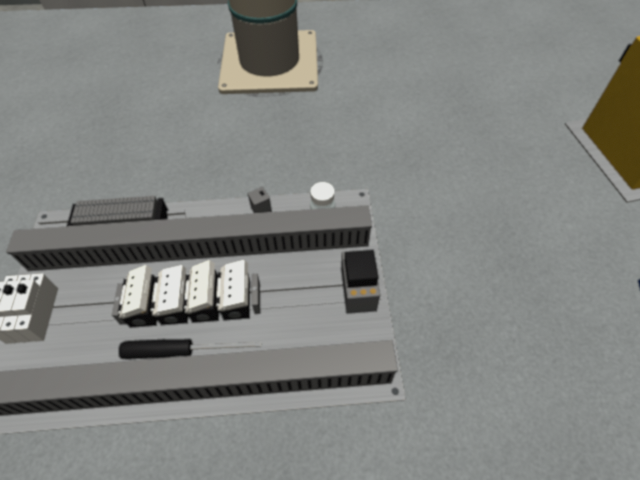

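```bash
cat > fit.py <<'E'
from h import *
c=get_calibration("top");K,R,t=map(np.array,(c["K"],c["R"],c["t"]))
d=np.load("pics/top1.npy");im=cv2.imread("pics/top1.png")
v,u=np.mgrid[:480,:640]
P=((np.stack([u,v,np.ones_like(u)],-1)@np.linalg.inv(K).T)*d[...,None]-t)@R
y,z=P[...,1],P[...,2];x=P[...,0];ok=d>0
box=(x>380)&(x<800)&(y>-420)&(y<260)&ok
m=box&(z>57)&(z<71)
n,l,st,ce=cv2.connectedComponentsWithStats(m.astype(np.uint8))
for i in range(1,n):
    if st[i,4]>150:
        q=P[l==i];p=np.polyfit(q[:,1],q[:,0],1);print(st[i],"duct x0,slope at y=-97",np.round(np.polyval(p,-97),1),round(p[0],4),"z",np.median(q[:,2]).round(1),"n",len(q),cv2.minAreaRect(q[:,:2].astype(np.float32)))
pl=box&(z<12)&(z>-6)&(x>600)&(x<690);print("plate z",np.median(z[pl]))
g=box&(im.min(-1)>165)&(x>530)&(x<640)&(y>-200)&(y<10)
n,l,st,ce=cv2.connectedComponentsWithStats(g.astype(np.uint8))
for i in range(1,n):
    if st[i,4]>40:
        q=P[l==i];r=cv2.minAreaRect(q[:,:2].astype(np.float32));print("cover",st[i],np.round(np.median(q,0),1),"y",np.percentile(q[:,1],[3,97]).round(1),"x",np.percentile(q[:,0],[3,97]).round(1),"z",np.percentile(q[:,2],[3,97]).round(1),np.round(r[2],1))
E
python3 fit.py
```

```text
[ 265   97  302   43 6700] duct x0,slope at y=-97 703.9 -0.0483 z 61.1 n 6700 ((703.2860717773438, -81.31137084960938), (41.45418930053711, 532.5341186523438), 2.795506238937378)
[536 162  29  30 321] duct x0,slope at y=-97 553.1 -0.1997 z 69.1 n 321 ((595.0730590820312, -312.9255065917969), (49.59843063354492, 44.33349609375), 2.3662233352661133)
[449 164  21  39 633] duct x0,slope at y=-97 593.7 0.1223 z 64.8 n 633 ((587.0573120117188, -153.75030517578125), (66.67845916748047, 34.350276947021484), 1.8335260152816772)
[423 167  21  38 533] duct x0,slope at y=-97 586.4 0.3104 z 60.6 n 533 ((584.7699584960938, -107.43684387207031), (65.64987182617188, 33.196414947509766), 3.7140862941741943)
[399 168  21  38 607] duct x0,slope at y=-97 578.8 0.1061 z 65.2 n 607 ((582.4298706054688, -66.54161834716797), (65.54657745361328, 33.49938201904297), 1.9020800590515137)
[373 170  21  38 611] duct x0,slope at y=-97 567.2 0.1687 z 61.4 n 611 ((580.355712890625, -20.17818832397461), (66.42952728271484, 33.69317626953125), 0.8114400506019592)
[272 173  27  21 179] duct x0,slope at y=-97 568.5 0.13
[... 200 characters left out ...]
3085938, 150.09071350097656), (36.153167724609375, 44.78080749511719), 2.3315718173980713)
[ 273  220  305   44 6866] duct x0,slope at y=-97 486.2 -0.0479 z 61.2 n 6866 ((485.98822021484375, -91.388916015625), (40.032188415527344, 531.9314575195312), 2.7692902088165283)
plate z 2.6432492459271124
cover [453 164  17  37 474] [ 588.2 -155.5   64.5] y [-170.2 -143.6] x [557.9 618.8] z [55.4 71.3] 2.5
cover [425 166  23  37 623] [ 586.  -111.9   58.9] y [-133.   -96.5] x [556.  616.1] z [48.3 64.9] 88.8
cover [403 168  18  37 476] [583.7 -68.2  65. ] y [-82.5 -56.1] x [553.5 613.6] z [55.5 72.5] 2.8
cover [376 170  20  37 564] [581.1 -22.5  60.5] y [-38.2  -9.3] x [551.  612.2] z [53.5 67.3] 0.6
```

Request:
play_rows([
  [[2.4, -4.8, 0, 0, 0, 1.11, 1], [2.4, -4.8, 0, 0, 0, 1.11, 1], [2.4, -4.8, 0, 0, 0, 1.11, 1], [2.4, -4.8, 0, 0, 0, 1.11, 1], [2.4, -4.8, 0, 0, 0, 1.11, 1], [2.4, -4.8, 0, 0, 0, 1.11, 1], [2.4, -4.8, 0, 0, 0, 1.11, 1], [2.4, -4.8, 0, 0, 0, 1.11, 1], [2.4, -4.8, 0, 0, 0, 1.11, 1], [2.4, -4.8, 0, 0, 0, 1.11, 1], [2.4, -4.8, 0, 0, 0, 1.11, 1], [2.4, -4.8, 0, 0, 0, 1.11, 1], [2.4, -4.8, 0, 0, 0, 1.11, 1], [2.4, -4.8, 0, 0, 0, 1.11, 1], [2.4, -4.8, 0, 0, 0, 1.11, 1], [2.4, -4.8, 0, 0, 0, 1.11, 1], [2.4, -4.8, 0, 0, 0, 1.11, 1], [0, 0, 0, 0, 0, 0, 1]],
])

```text
clock: 3.3
eef_pos: [588.6, -197.3, 231.0]
tool_rot: [-3.138, 0.001, -3.1]
force: [-0.2, -0.6, -0.1]
width: 0.3
gripper_force: 0.0
```

```bash
cat > w.py <<'E'
from h import *
from scipy.spatial.transform import Rotation as Ro
def wrist(name):
    s=ctrl.read_state();im,d=get_image("wrist");c=get_calibration("wrist")
    cv2.imwrite(name,im[...,::-1]);K=np.array(c["K"]);M=np.array(c["mount"])
    T=np.eye(4);T[:3,:3]=Ro.from_euler("xyz",s["tool_rot"]).as_matrix();T[:3,3]=s["eef_pos"];A=T@M
    v,u=np.mgrid[:480,:640]
    P=(np.stack([u,v,np.ones_like(u)],-1)@np.linalg.inv(K).T)*d[...,None]
    return s,im,d,P@A[:3,:3].T+A[:3,3],K,A
def ray(K,A,px,z):
    r=A[:3,:3]@np.linalg.inv(K)@[px[0],px[1],1];o=A[:3,3];return o+r*(z-o[2])/r[2]
E
python3 - <<'E'
from w import *
s,im,d,P,K,A=wrist("pics/w1.png")
print(np.round(s['qpos'],2),A[:3,3])
for n in("row","first_hinge","last_edge"):
    for r in place_of(n,"wrist")[:1]: print(n,np.round(r["pixel"]),r["p"],ray(K,A,r["pixel"],3 if n=="row" else 53).round(1))
for a in range(60,480,60): print([tuple(P[a,b].round(0).astype(int)) for b in range(40,640,80)])
E
```

```text
[ 0.24  0.58  0.05  1.61 -0.03  0.95  1.92] [ 511.16806501 -199.84359621  373.42880602]
row [416. 202.] 0.95 [586.1 -91.9   3. ]
first_hinge [340. 212.] 0.78 [ 589.2 -176.9   53. ]
last_edge [523. 208.] 0.85 [577.8  -4.6  53. ]
[(np.int64(462), np.int64(-475), np.int64(1)), (np.int64(459), np.int64(-397), np.int64(1)), (np.int64(456), np.int64(-318), np.int64(1)), (np.int64(455), np.int64(-239), np.int64(20)), (np.int64(452), np.int64(-165), np.int64(19)), (np.int64(446), np.int64(-86), np.int64(3)), (np.int64(443), np.int64(-10), np.int64(4)), (np.int64(440), np.int64(68), np.int64(3))]
[(np.int64(518), np.int64(-487), np.int64(-1)), (np.int64(515), np.int64(-405), np.int64(-2)), (np.int64(511), np.int64(-302), np.int64(60)), (np.int64(508), np.int64(-234), np.int64(61)), (np.int64(506), np.int64(-166), np.int64(62)), (np.int64(503), np.int64(-97), np.int64(61)), (np.int64(500), np.int64(-30), np.int64(62)), (np.int64(497), np.int64(40), np.int64(60))]
[(np.int64(580), np.int64(-498), np.int64(1)), (np.int64(576), np.int64(-412), np.int64(1)), (np.int64(564), np.int64(-308), np.int6
[... 1038 characters left out ...]
808), np.int64(-442), np.int64(-1)), (np.int64(577), np.int64(-231), np.int64(289)), (np.int64(576), np.int64(-208), np.int64(289)), (np.int64(575), np.int64(-185), np.int64(289)), (np.int64(575), np.int64(-162), np.int64(288)), (np.int64(784), np.int64(66), np.int64(1)), (np.int64(781), np.int64(169), np.int64(-1))]
[(np.int64(911), np.int64(-564), np.int64(-1)), (np.int64(579), np.int64(-244), np.int64(309)), (np.int64(597), np.int64(-232), np.int64(291)), (np.int64(572), np.int64(-206), np.int64(314)), (np.int64(571), np.int64(-189), np.int64(315)), (np.int64(594), np.int64(-160), np.int64(291)), (np.int64(573), np.int64(-151), np.int64(310)), (np.int64(876), np.int64(196), np.int64(-1))]
```

View pics/w1.png

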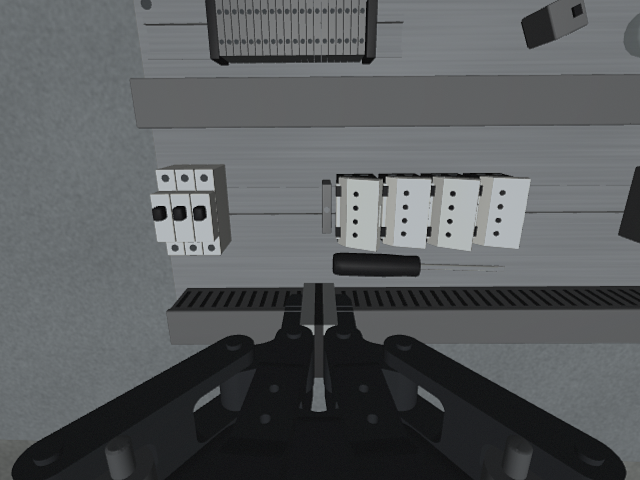

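Request:
play_rows([
  [[0, 0.2, -4, 0, 0, 0.4, 1], [0, 0.2, -4, 0, 0, 0, 1], [0, 0.2, -4, 0, 0, 0, 1], [0, 0.2, -3, 0, 0, 0, 1], [0, 0, -1, 0, 0, 0, 1], [0, 0, 0, 0, 0, 0, 1]],
])

```text
clock: 4.25
eef_pos: [588.2, -182.7, 71.6]
tool_rot: [3.141, -0.0, -3.085]
force: [-0.1, -0.7, 0.5]
width: -0.0
gripper_force: 0.0
```

```bash
python3 - <<'E'
from w import *
s,im,d,P,K,A=wrist("pics/w2.png")
L=[s]
for i in range(3):
    get_image("wrist");L.append(ctrl.read_state())
for s in L: print(s["clock"],np.round(s["eef_pos"],2),np.round(s["tool_rot"],4),np.round(s["force"],2))
for n in("row","first_hinge","last_edge"):
    for r in place_of(n,"wrist")[:1]: print(n,np.round(r["pixel"]),r["p"],ray(K,A,r["pixel"],3 if n=="row" else 53).round(1))
E
```

```text
4.25 [ 588.23 -182.66   71.55] [ 3.1413e+00 -2.0000e-04 -3.0849e+00] [-0.15 -0.68  0.51]
4.35 [ 589.12 -183.49   72.74] [-3.1408e+00  2.2000e-03 -3.0857e+00] [ 1.26 -0.51  0.25]
4.4 [ 589.18 -183.64   72.86] [-3.1407e+00  2.5000e-03 -3.0859e+00] [-0.01 -0.54 -0.41]
4.45 [ 589.1  -183.73   72.83] [-3.1407e+00  2.5000e-03 -3.0861e+00] [-0.43  0.38  0.43]
row [456. 251.] 0.59 [583.4 -93.4   3. ]
first_hinge [327. 283.] 0.89 [ 587.1 -178.1   53. ]
```

View pics/w2.png

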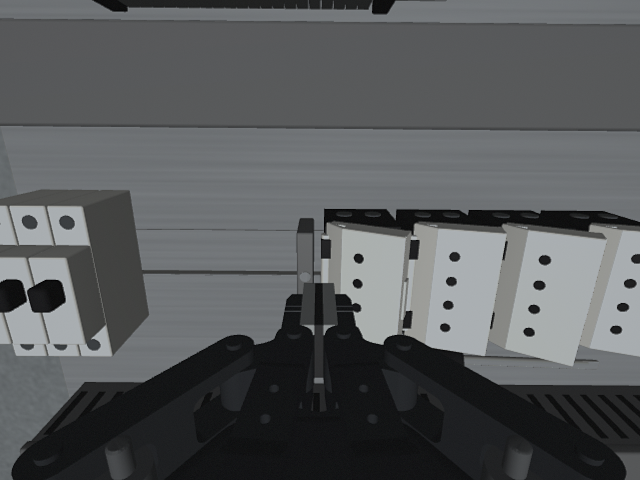

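Request:
play_rows([
  [[-0.1, 0.1, -1.2, 0, 0, 0, 1], [0, 0, -0.8, 0, 0, 0, 1], [0, 0, 0, 0, 0, 0, 1], [0, 0, 0, 0, 0, 0, 1]],
])

```text
clock: 5.1
eef_pos: [586.9, -182.4, 51.0]
tool_rot: [3.141, -0.001, -3.086]
force: [0.3, 0.6, -1.0]
width: 0.5
gripper_force: 0.0
```

Request:
play_rows([
  [[0, 0, 0, 0, 0, 0, 1], [-0.02, 0.4, 0, 0, 0, 0, 1], [-0.02, 0.4, 0, 0, 0, 0, 1], [-0.02, 0.4, 0, 0, 0, 0, 1], [-0.02, 0.4, 0, 0, 0, 0, 1], [-0.02, 0.4, 0, 0, 0, 0, 1], [0, 0, 0, 0, 0, 0, 1]],
])

```text
clock: 5.98
eef_pos: [586.6, -161.7, 51.8]
tool_rot: [3.141, 0.001, -3.085]
force: [0.3, -1.2, 4.4]
width: 0.0
gripper_force: 2.2
```

Request:
play_rows([
  [[-0.02, 0.4, 0, 0, 0, 0, 1], [-0.02, 0.4, 0, 0, 0, 0, 1], [-0.02, 0.4, 0, 0, 0, 0, 1], [-0.02, 0.4, 0, 0, 0, 0, 1], [-0.02, 0.4, 0, 0, 0, 0, 1], [-0.02, 0.4, 0, 0, 0, 0, 1], [-0.02, 0.4, 0, 0, 0, 0, 1], [-0.02, 0.4, 0, 0, 0, 0, 1], [-0.02, 0.4, 0, 0, 0, 0, 1], [-0.02, 0.4, 0, 0, 0, 0, 1]],
])

```text
clock: 7.22
eef_pos: [584.4, -129.9, 51.8]
tool_rot: [-3.132, 0.002, -3.09]
force: [0.3, -20.4, 2.3]
width: -0.2
gripper_force: 9.5
```

```bash
python3 - <<'E'
from w import *
s,im,d,P,K,A=wrist("pics/w3.png")
b,_=get_image("scene");cv2.imwrite("pics/s3.png",cv2.resize(b[230:350,90:290,::-1],(800,480),interpolation=2))
s=ctrl.read_state();print(s["clock"],np.round(s["eef_pos"],2),np.round(s["tool_rot"],4),np.round(s["force"],2),np.round(s["torque"],2))
E
```

```text
7.325 [ 584.09 -124.72   51.57] [-3.1392e+00  4.0000e-04 -3.0885e+00] [-0.18 -2.97  5.35] [-0.82  0.04  0.02]
```

View pics/w3.png

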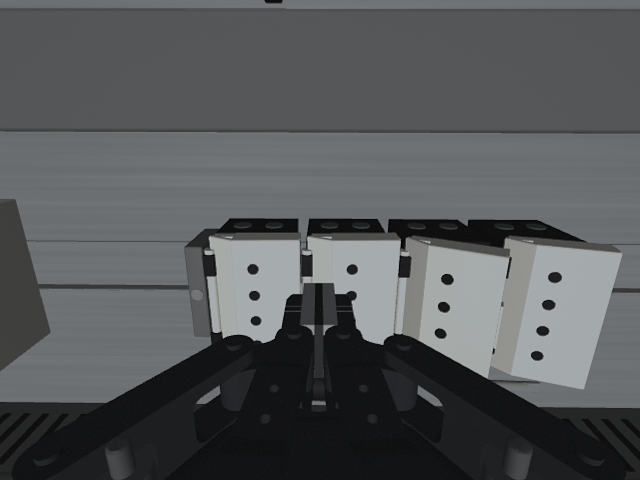

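View pics/s3.png

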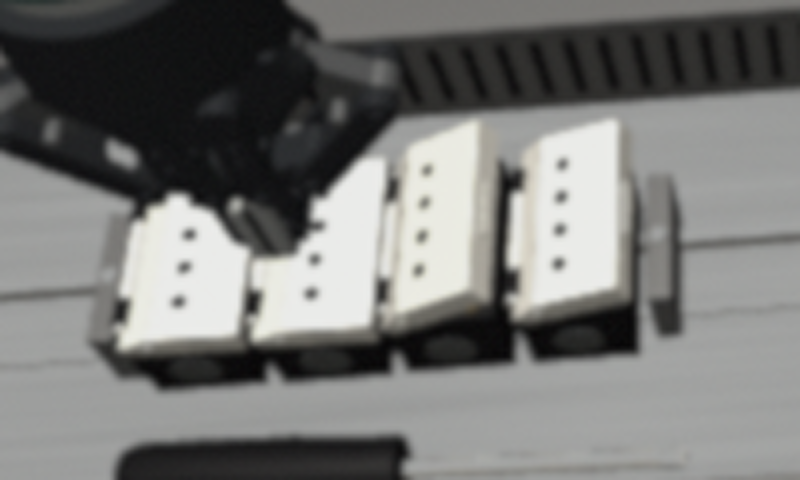

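Request:
play_rows([
  [[-0.02, 0.4, 0.03, 0, 0, 0, 1], [-0.02, 0.4, 0.03, 0, 0, 0, 1], [-0.02, 0.4, 0, 0, 0, 0, 1], [-0.02, 0.4, 0, 0, 0, 0, 1], [-0.02, 0.3, 0, 0, 0, 0, 1], [-0.01, 0.2, 0, 0, 0, 0, 1]],
])

```text
clock: 8.07
eef_pos: [582.8, -100.8, 51.7]
tool_rot: [3.141, -0.001, -3.086]
force: [0.5, -1.2, 2.7]
width: 0.2
gripper_force: 1.1
```

Request:
play_rows([
  [[-0.01, 0.2, 0.02, 0, 0, 0, 1], [-0.01, 0.2, 0, 0, 0, 0, 1], [-0.01, 0.2, 0, 0, 0, 0, 1], [-0.01, 0.2, 0, 0, 0, 0, 1], [-0.01, 0.2, 0, 0, 0, 0, 1], [-0.01, 0.2, 0, 0, 0, 0, 1]],
])

```text
clock: 8.82
eef_pos: [582.3, -89.3, 52.1]
tool_rot: [3.142, -0.0, -3.086]
force: [1.1, -1.3, 0.6]
width: -0.1
gripper_force: 0.6
```

Request:
play_rows([
  [[-0.01, 0.2, 0, 0, 0, 0, 1], [-0.01, 0.2, 0, 0, 0, 0, 1], [-0.01, 0.2, 0, 0, 0, 0, 1], [-0.01, 0.2, 0, 0, 0, 0, 1], [-0.01, 0.2, 0, 0, 0, 0, 1], [-0.01, 0.2, 0, 0, 0, 0, 1]],
])

```text
clock: 9.57
eef_pos: [582.0, -76.8, 52.3]
tool_rot: [3.141, 0.0, -3.086]
force: [-0.3, -2.0, 1.9]
width: 0.1
gripper_force: 1.3
```

Request:
play_rows([
  [[-0.02, 0.4, -0.02, 0, 0, 0, 1], [-0.02, 0.4, 0, 0, 0, 0, 1], [-0.02, 0.4, 0, 0, 0, 0, 1], [-0.02, 0.4, 0, 0, 0, 0, 1], [-0.02, 0.4, 0, 0, 0, 0, 1]],
])

```text
clock: 10.2
eef_pos: [580.7, -56.9, 51.8]
tool_rot: [3.141, -0.0, -3.086]
force: [0.0, -1.5, 1.8]
width: 0.1
gripper_force: 1.0
```

Request:
play_rows([
  [[-0.01, 0.2, 0, 0, 0, 0, 1], [-0.01, 0.2, 0, 0, 0, 0, 1], [-0.01, 0.2, 0, 0, 0, 0, 1], [-0.01, 0.2, 0, 0, 0, 0, 1], [-0.01, 0.2, 0, 0, 0, 0, 1], [-0.01, 0.2, 0, 0, 0, 0, 1], [-0.01, 0.2, 0, 0, 0, 0, 1], [-0.01, 0.2, 0, 0, 0, 0, 1], [-0.01, 0.2, 0, 0, 0, 0, 1], [-0.01, 0.2, 0, 0, 0, 0, 1], [-0.01, 0.2, 0, 0, 0, 0, 1], [-0.01, 0.2, 0, 0, 0, 0, 1]],
])

```text
clock: 11.7
eef_pos: [579.8, -32.8, 52.1]
tool_rot: [3.141, 0.0, -3.086]
force: [-0.4, -2.1, 2.6]
width: 0.3
gripper_force: 1.5
```

Request:
play_rows([
  [[-0.02, 0.4, 0, 0, 0, 0, 1], [-0.02, 0.4, 0, 0, 0, 0, 1], [-0.02, 0.4, 0, 0, 0, 0, 1], [-0.02, 0.4, 0, 0, 0, 0, 1], [-0.02, 0.4, 0, 0, 0, 0, 1], [-0.02, 0.4, 0, 0, 0, 0, 1], [-0.02, 0.4, 0, 0, 0, 0, 1], [-0.01, 0.2, 0, 0, 0, 0, 1], [0, 0, 0, 0, 0, 0, 1]],
])

```text
clock: 12.82
eef_pos: [577.9, -2.7, 51.8]
tool_rot: [3.141, -0.0, -3.086]
force: [-0.7, 0.9, 0.2]
width: 0.0
gripper_force: 0.5
```

```bash
python3 - <<'E'
from w import *
s,im,d,P,K,A=wrist("pics/w4.png")
s=ctrl.read_state();print(s["clock"],np.round(s["eef_pos"],2),np.round(s["force"],2))
E
```

```text
12.875 [577.94  -2.76  51.81] [0.06 0.11 0.43]
```

View pics/w4.png

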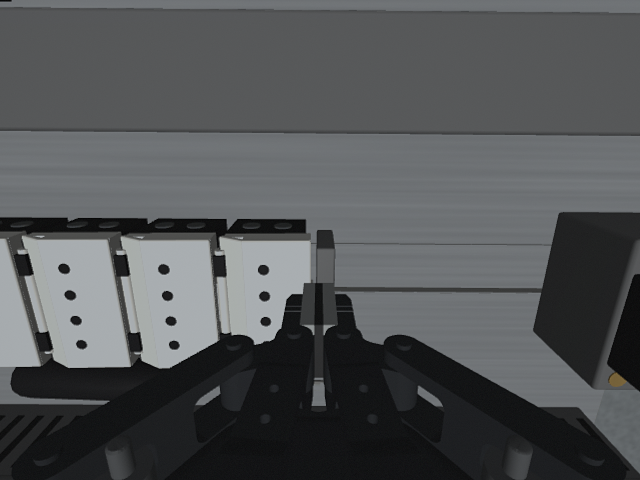

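The tip (column 320, row 290) is just past cover 4's free edge (column about 310), and the visible covers are flat. Next I lift straight up.

Request:
play_rows([
  [[0, 0, 1, 0, 0, 0, 1], [0, 0, 4, 0, 0, 0, 1], [0, 0, 5, 0, 0, 0, 1], [0, -1, 5, 0, 0, 0, 1], [-4, -2, 3, 0, 0, 0, 1], [0, 0, 0, 0, 0, 0, 1]],
])

```text
clock: 13.62
eef_pos: [537.0, -35.8, 235.0]
tool_rot: [-3.14, 0.003, -3.09]
force: [2.1, 0.8, -0.2]
width: 0.1
gripper_force: 0.0
```

```bash
python3 - <<'E'
from w import *
s,im,d,P,K,A=wrist("pics/w5.png")
print(s["clock"],np.round(s["eef_pos"]),np.round(s["force"],2))
# top height at 3 points across each cover (row frame y offsets from hinge)
o=np.array([584.,-93.5]);ey=np.array([-.048,.9988]);ex=np.array([.9988,.048])
q=P[...,:2]-o;rx=q@ex;ry=q@ey
for h in(-84.5,-40.5,3.5,47.5):
    print([np.round(np.median(P[...,2][(abs(rx)<28)&(abs(ry-h-a)<2.5)&(P[...,2]>40)&(P[...,2]<90)]),1) for a in(15,25,35)])
cv2.imwrite("pics/w5c.png",im[...,::-1])
E
```

```text
13.625 [537. -36. 235.] [ 2.09  0.75 -0.18]
[np.float64(52.3), np.float64(51.9), np.float64(51.7)]
[np.float64(52.3), np.float64(52.0), np.float64(51.6)]
[np.float64(52.3), np.float64(51.9), np.float64(51.6)]
[np.float64(52.3), np.float64(52.1), np.float64(51.7)]
```

View pics/w5.png

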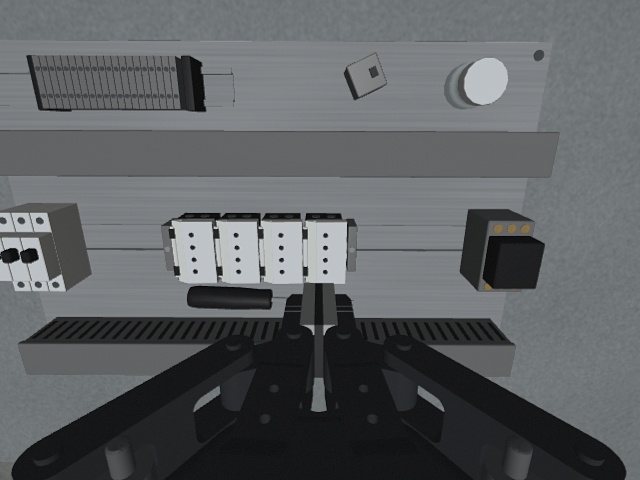

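All four covers lie flat and level (columns 172–347), the loose things haven't moved, and the arm is clear.

```bash
python3 -c "
from h import *
print(workorder.finish_job())"
```

```text
the job is handed in; nothing more can be done
None
```

All four covers were shut in one unbroken stroke from cover 1's hinge to cover 4's free edge and the job is handed in; readings were mostly 2–5 N, with one sideways catch of about 20 N at cover 2's shoulder, and the loose things look undisturbed.

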